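Share the spice jars out level on the balance

TASK

Share the four spice jars with red, blue, green and yellow caps between the two trays of the balance so that both trays sit level; the yellow one is still in the slanted rack, and at least one other jar will have to change trays. Set them down gently and leave all four standing upright on the trays; leave the black-capped and white-capped jars in the rack and the other things on the worktop where they are.

Things in the scene. Friction and masses are not known exactly. Their poses are not given: they have to be found in the camera images.
- balance: white two-pan balance fixed to the worktop, housing 100 x 270 x 42 mm; origin: centre of its underside; y runs from right to left plate, x away from the dial. Plate centres at y = +-95 mm. Between the plates near the front (x -25 to -47 mm) stands the dial tower, 30 mm wide, 89 mm high; its needle shows the heavy side
- plate_left (a joint): height of the left (+y) plate over level, m: 0 = both level, + = left plate up (right side heavier), stops at +-0.008. When one plate rises the other sinks by the same amount. Plates stay horizontal, move straight up and down; damped springs make it proportional: about 6.5 mm per 80 g difference, wherever the load stands on the trays
- tray_a: loose steel tray, 150 (x) by 110 mm (y), located on one of the plates (which one varies). Origin: centre of underside, 67 mm above the worktop when level; axes parallel to the balance's; inner floor 9 mm, rim 17 mm above the origin. Holds two jars, 36 mm either side of its centre along x. Starts with two jars: the red-capped and the blue- or green-capped
- tray_b: the other tray, like tray_a, on the other plate. Starts with one jar on it, the green-capped or blue-capped, about 36 mm from its centre along its x, so the other half has room for one more
- jar_red: closed round jar with a red cap and a plain paper band, 40 mm across, 82 mm tall, about 140 g (true to 3%). Origin at the centre of its underside, z along its axis to the cap. Starts upright on a tray.
- jar_blue: closed round jar with a blue cap and a plain paper band, 40 mm across, 70 mm tall, about 100 g (true to 3%). Origin at the centre of its underside, z along its axis to the cap. Starts upright on a tray.
- jar_green: closed round jar with a green cap and a plain paper band, 40 mm across, 62 mm tall, about 80 g (true to 3%). Origin at the centre of its underside, z along its axis to the cap. Starts upright on a tray.
- jar_yellow: closed round jar with a yellow cap and a plain paper band, 40 mm across, 52 mm tall, about 40 g (true to 3%). Origin at the centre of its underside, z along its axis to the cap. Starts in one of the rack's pockets (which one varies), leaning 0.45 rad (26 degrees) towards the robot, lower 18 mm in the pocket; draws out along its axis.
- rack: pale wooden rack fixed to the worktop, 250 mm wide (y), 90 mm deep; origin: centre of underside. Three round pockets 78 mm apart along y, 43 mm wide, 18 mm deep, axes leaning 0.45 rad from vertical towards the rack's -x (the robot). Pocket floor centres: 5 mm to -x of the origin, 83 mm up; the rack's highest point is 101 mm up
- jar_black: black-capped jar, 40 mm across, 52 mm tall, in another pocket of the rack; stays there. Origin at the centre of its underside
- jar_white: white-capped jar, 40 mm across, 52 mm tall, in another pocket of the rack; stays there. Origin at the centre of its underside
- clock: dark round kitchen timer, 60 mm across, 25 mm high, on the front strip of the worktop; leave it. Origin at the centre of its underside
- tin: white round tin, 62 mm across, 25 mm high, on the front strip; leave it. Origin at the centre of its underside
- spoon: teaspoon with a black handle, 137 x 27 x 12 mm, on the front strip; leave it
- cakefork: cake fork with a black handle, 145 x 20 x 11 mm, on the front strip; leave it

How it is judged:
At the end, for the whole second after the job is handed in: all four jars (red, blue, green, yellow caps) stand upright (within 0.08 rad) and at rest on the inner floors of the trays, the trays lie flat on their plates, and the plates are level within 2.5 mm of travel (value of joint plate_left between -0.0025 and 0.0025 m and ((x of jar_red in the frame of tray_a between -0.062 and 0.062 m and y of jar_red in the frame of tray_a between -0.042 and 0.042 m and z of jar_red in the frame of tray_a between 0.005 and 0.013 m) or (x of jar_red in the frame of tray_b between -0.062 and 0.062 m and y of jar_red in the frame of tray_b between -0.042 and 0.042 m and z of jar_red in the frame of tray_b between 0.005 and 0.013 m)) and angle between each of jar_red, jar_blue, jar_green, jar_yellow's own z axis and vertical below 0.08 rad and linear speed of each of jar_red, jar_blue, jar_green, jar_yellow below 0.01 m/s and ((x of jar_blue in the frame of tray_a between -0.062 and 0.062 m and y of jar_blue in the frame of tray_a between -0.042 and 0.042 m and z of jar_blue in the frame of tray_a between 0.005 and 0.013 m) or (x of jar_blue in the frame of tray_b between -0.062 and 0.062 m and y of jar_blue in the frame of tray_b between -0.042 and 0.042 m and z of jar_blue in the frame of tray_b between 0.005 and 0.013 m)) and ((x of jar_green in the frame of tray_a between -0.062 and 0.062 m and y of jar_green in the frame of tray_a between -0.042 and 0.042 m and z of jar_green in the frame of tray_a between 0.005 and 0.013 m) or (x of jar_green in the frame of tray_b between -0.062 and 0.062 m and y of jar_green in the frame of tray_b between -0.042 and 0.042 m and z of jar_green in the frame of tray_b between 0.005 and 0.013 m)) and ((x of jar_yellow in the frame of tray_a between -0.062 and 0.062 m and y of jar_yellow in the frame of tray_a between -0.042 and 0.042 m and z of jar_yellow in the frame of tray_a between 0.005 and 0.013 m) or (x of jar_yellow in the frame of tray_b between -0.062 and 0.062 m and y of jar_yellow in the frame of tray_b between -0.042 and 0.042 m and z of jar_yellow in the frame of tray_b between 0.005 and 0.013 m)) and angle between each of tray_a, tray_b's own z axis and vertical below 0.05 rad and z of each of tray_a, tray_b in the frame of balance below 0.075 m); the robot touches nothing.
It fails at once if the black-capped or the white-capped jar is taken out of its pocket (distance of any of jar_black, jar_white from where it was at the start of the episode above 0.03 m).
It fails at once if the timer, the tin, the spoon or the cake fork is shoved more than 3 cm (distance of any of clock, tin, spoon, cakefork from where it was at the start of the episode above 0.03 m).
It fails at once if a jar is slammed or pressed down on a tray with more than 30 N (contact force between any of jar_red, jar_blue, jar_green, jar_yellow and tray_a above 30 N or contact force between any of jar_red, jar_blue, jar_green, jar_yellow and tray_b above 30 N).
It fails at once if a jar is tipped over (angle between any of jar_red, jar_blue, jar_green, jar_yellow's own z axis and vertical above 1.1 rad).
It also fails if it takes over 61 s, if anything falls off the work surface, if the arm or the gripper's body presses on something with over 40 N, if the wrist force passes 120 N, or if a joint passes its speed limit or range.

ROBOT

A 6-joint arm with a two-finger parallel gripper is mounted at the origin on a cart in front of the work surface, level with it; the furniture and walls round the work are solid. World frame = base frame: x ahead of the robot, y to its left, z up, the work surface at z = 0. Lengths are in m, angles in rad, forces in N, time in s.
With the tool pointing down it reaches from about 0.35 to 0.975 m from the base axis. Payload 4.9 kg.
Tool frame: the origin (TCP) lies at the very end of the fingers, on their centre line; the grasp point (between the pads) lies 19 mm behind it; z points along the fingers, y is the direction in which the jaws open and shut (so a half turn about z gives the same grasp; the last joint's range is limited). The gripper opens to 85 mm and grips with 20 to 120 N. Pads are 22 mm wide; open, the fingers measure 114 mm over their backs; the gripper's body (76 mm by 85 mm) begins 54 mm behind the grasp point. The pads swing forward as they close: fully open they stand 13 mm farther back than shut.
Start: joints at [-1.338, 0.053, 1.613, -0, 1.476, -0.119], TCP at [0.215, -0.587, 0.231] pointing down, gripper open.
Joint ranges: [-3.01, 3.01], [-1.01, 2.22], [0.06, 2.58], [-1.02, 4.17], [0.09, 2.62], [-3.14, 3.14]. Speed limits (rad/s): [2.57, 2.57, 3.14, 3.14, 3.14, 3.14].

INTERFACE

Orientations are given as [roll, pitch, yaw] about the fixed x, y, z axes, in that order (R = Rz(yaw) Ry(pitch) Rx(roll)).
In Python, from workcell import r, cams, order gives the robot as it stands. The module is installed in compiled form; this text tells all that it offers.
- The arm moves only by the tool carry_out, never from a script. Its argument "motion" is text: rows parted by semicolons, each of 4 numbers parted by spaces: the shift along the tool's x, y, z in m, then the turn about the tool's z in rad. A call has exactly 5 rows; each row is the pose to reach, as a shift and turn from the pose measured when the call began, along the tool's axes at that moment; what a row does not reach only later rows make up. A row lasts 1/8 s, in which the tool goes at most 62.5 mm and 10.7 degrees, less where a joint would pass 70% of its speed; a pose out of reach is approached as far as the arm can. A call with a gripper value outside its range is refused whole. "fingers" is the opening, from 0 (shut) to 1 (fully open), set as the call begins (left out, the last holds). The fingers move at their own pace and stop on an object; "squeeze" is the grip in N (left out, the last holds). Time passes only in rows, so rows that repeat a pose let the fingers close, or fill a call up. It gives the time, the measured TCP pose, the force and the opening at its end, in the units of the state.
- r.read_state(): the state, without advancing time (a new reading comes with each control period).
- cams.grab_frame(name): name is "side" or "top" or "wrist"; returns the picture (384x512x3 uint8, red, green, blue); there is no depth.
- cams.calibration(name): a dict with "intrinsics" (3x3 intrinsics, pixels), "extrinsics" (4x4, takes a point from camera to world coordinates); the wrist camera has in their place "tool_from_camera" (4x4, takes a point from camera to tool coordinates, whose origin is the TCP and whose axes are the flange's). Camera axes: x right, y up, looking along -z (the intrinsics and any distortion apply to the point x, -y, -z); pixel columns grow to the right and rows downward; lengths in m; the calibration is good to about 2 mm. A picture is of the moment at which its call begins: read the wrist's pose just before it. calibration takes no time and is no camera call.
- order.sign_off(): hands the job in, once; it reports no verdict.
The state is a dict: "time_s": time; "joints": joint angles; "joint_velocities": joint speeds; "tau": joint torques, N m; "tcp_pos": TCP position; "ee_rot": TCP orientation; "contact_force": force on the tool from outside, world axes, zero at the start; "torque": the same for the moment, N m; "finger_gap": finger opening in m.
Only numpy, scipy, OpenCV 4.12 (cv2) and the standard library are available. Lean on these libraries where they do the work, as an engineer would, in place of code of your own. Each camera call takes 0.05 s, during which the arm holds its last target. There are 200 camera calls.

## Working session

There is one attempt and no reset: what is moved stays moved. The work goes in short steps, Python scripts to look and compute and a tool call to move; the robot and the scene stay as the last step left them, time stands still between calls to the robot, and variables do not carry over. Pictures are saved under pics/ and viewed, about 8 in all and at most 12, crops included, and the job is handed in when it is done.

Besides the shell and the picture viewer there is one more tool, called as name(argument=value, ...) on one line, values as JSON. carry_out: Moves the arm, as the interface text tells. Its arguments: {"type":"object","properties":{"motion":{"type":"string"},"fingers":{"type":"number"},"squeeze":{"type":"number"}},"required":["motion"]}

```bash
mkdir -p pics; python3 - <<'E'
from workcell import r,cams,order
import cv2,numpy as np
s=r.read_state();print({k:np.round(v,3) for k,v in s.items()})
for n in ("side","top","wrist"):
    c=cams.calibration(n);print(n,{k:np.round(v,4).tolist() if not isinstance(v,str) else v for k,v in c.items()})
a=cams.grab_frame("top");b=cams.grab_frame("side")
cv2.imwrite("pics/top0.png",cv2.resize(a[:,:,::-1],(800,600)))
cv2.imwrite("pics/side0.png",cv2.resize(b[:,:,::-1],(800,600)))
E
```

```text
{'time_s': np.float64(0.0), 'joints': array([-1.338,  0.053,  1.614, -0.   ,  1.476, -0.119]), 'joint_velocities': array([ 0.   , -0.001,  0.001, -0.002,  0.001, -0.003]), 'tau': array([-2.0000e-03, -3.9368e+01, -3.7018e+01, -0.0000e+00,  7.0000e-03,
        0.0000e+00]), 'tcp_pos': array([ 0.215, -0.586,  0.23 ]), 'ee_rot': array([-3.14 , -0.   ,  0.352]), 'contact_force': array([-0.703, -0.221,  0.572]), 'torque': array([-0.012,  0.023, -0.029]), 'finger_gap': np.float64(0.085)}
side {'intrinsics': [[413.7073, 0.0, 260.6373], [0.0, 413.7073, 195.8333], [0.0, 0.0, 1.0]], 'extrinsics': [[0.934, 0.1717, -0.3133, 0.1097], [-0.3572, 0.4274, -0.8305, -1.2568], [-0.0087, 0.8876, 0.4605, 0.7314], [0.0, 0.0, 0.0, 1.0]]}
top {'intrinsics': [[441.5984, 0.0, 249.4962], [0.0, 441.5984, 193.8086], [0.0, 0.0, 1.0]], 'extrinsics': [[-0.2088, 0.8852, -0.4157, -0.1404], [-0.9779, -0.1934, 0.0794, 0.0432], [-0.0101, 0.4231, 0.906, 1.5102], [0.0, 0.0, 0.0, 1.0]]}
wrist {'intrinsics': [[309.899, 0.0, 255.1597], [0.0, 309.899, 189.0142], [0.0, 0.0, 1.0]], 'tool_from_camera': [[-0.0003, 0.9456, 0.3253, 0.0838], [1.0, 0.0001, 0.0008, 0.0003], [0.0007, 0.3253, -0.9456, -0.1422], [0.0, 0.0, 0.0, 1.0]]}
```

View pics/top0.png

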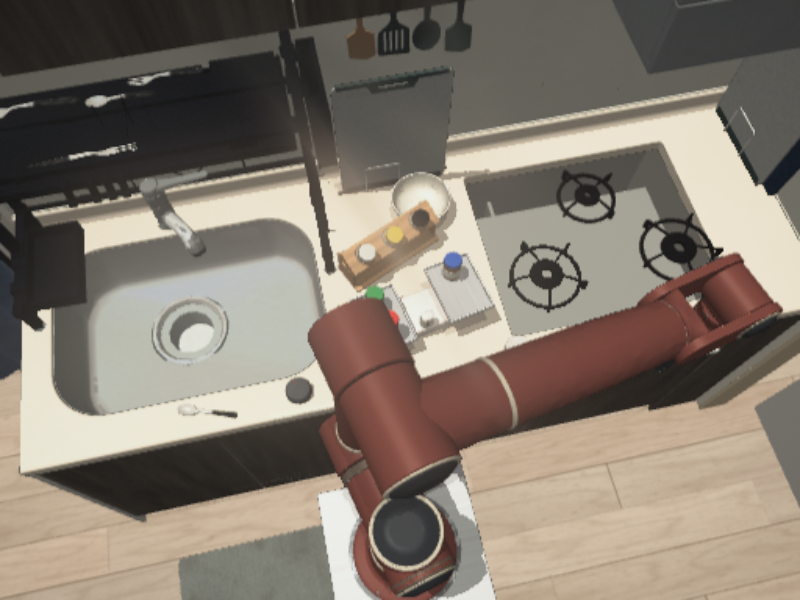

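View pics/side0.png

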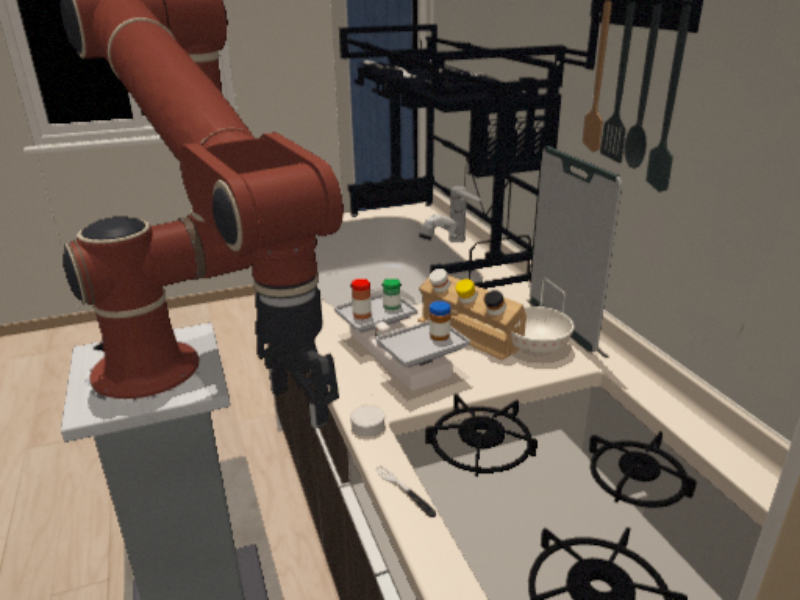

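```bash
python3 - <<'E'
import cv2
from workcell import cams
b=cv2.cvtColor(cams.grab_frame("side"),cv2.COLOR_RGB2BGR);t=cv2.cvtColor(cams.grab_frame("top"),cv2.COLOR_RGB2BGR)
def crop(im,x0,y0,w,h,k):
    o=cv2.resize(im[y0:y0+h,x0:x0+w],None,fx=k,fy=k,interpolation=cv2.INTER_CUBIC)
    for u in range(-(-x0//20)*20,x0+w,20):
        cv2.putText(o,str(u),(int((u-x0)*k),10),0,.35,(0,0,255));cv2.line(o,(int((u-x0)*k),12),(int((u-x0)*k),18),(0,0,255))
    for v in range(-(-y0//20)*20,y0+h,20):
        cv2.putText(o,str(v),(0,int((v-y0)*k)),0,.35,(0,0,255));cv2.line(o,(22,int((v-y0)*k)),(28,int((v-y0)*k)),(0,0,255))
    return o
cv2.imwrite("pics/s1.png",crop(b,205,165,145,100,5.5)); cv2.imwrite("pics/t1.png",crop(t,205,115,130,110,5.4))
E
```

```text
(no output)
```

View pics/s1.png

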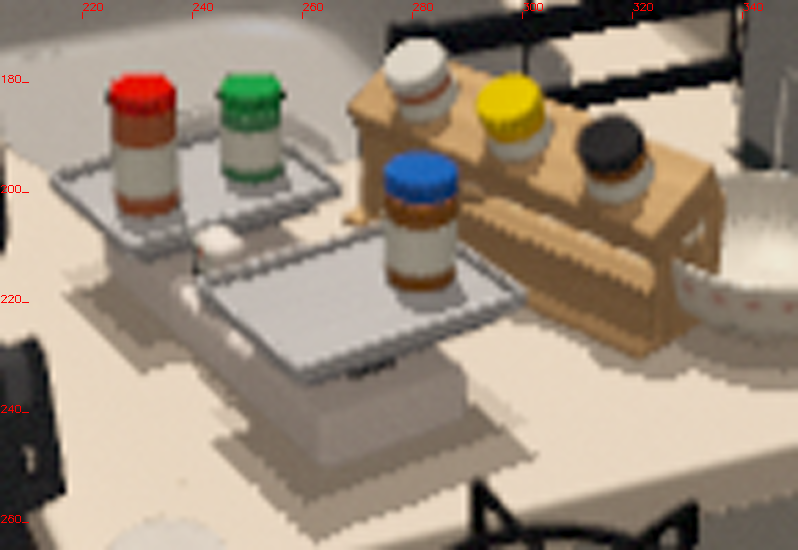

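View pics/t1.png

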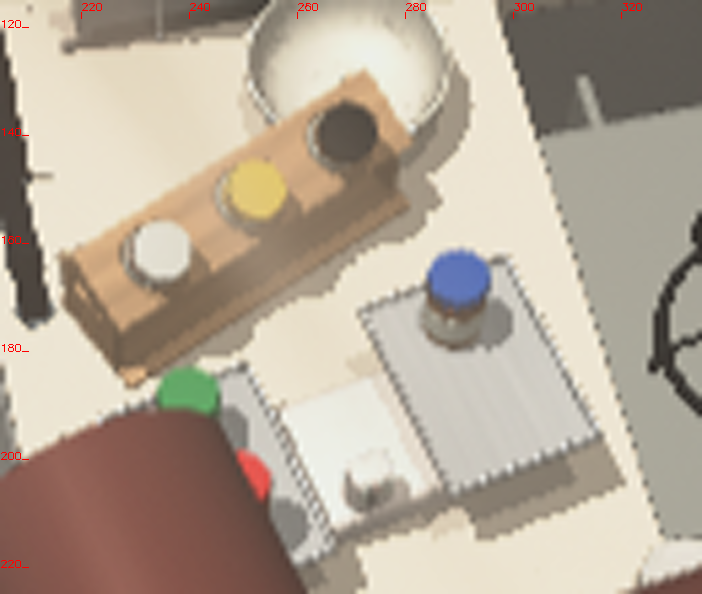

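```bash
cat >h.py <<'E'
import numpy as np
from workcell import r,cams
from scipy.spatial.transform import Rotation as Ro
def cam(n):
    c=cams.calibration(n);K=np.array(c["intrinsics"])
    if n=="wrist":
        s=r.read_state();T=np.eye(4);T[:3,:3]=Ro.from_euler("xyz",s["ee_rot"]).as_matrix();T[:3,3]=s["tcp_pos"]
        return K,T@np.array(c["tool_from_camera"])
    return K,np.array(c["extrinsics"])
def hit(KE,u,v,z):
    K,E=KE
    d=np.linalg.solve(K,[u,v,1.0])*[1,-1,-1];d=E[:3,:3]@d
    return E[:3,3]+d*(z-E[2,3])/d[2]
def proj(KE,p):
    K,E=KE
    q=(E[:3,:3].T@(np.array(p)-E[:3,3]))*[1,-1,-1];q=K@q
    return q[:2]/q[2]
def tool(dp):
    "world shift -> tool axes"
    return Ro.from_euler("xyz",r.read_state()["ee_rot"]).as_matrix().T@np.array(dp)
E
python3 - <<'E'
from h import *
t=cam("top");s=cam("side")
T=dict(blue=(459,277,.154),green=(188,395,.130),yellow=(258,190,.13),black=(346,132,.13),white=(161,250,.13),r1=(359,312,.092),r2=(510,258,.092),r3=(604,437,.092),r4=(447,490,.092),l1=(243,368,.076),l2=(330,552,.076))
S=dict(blue=(421,163,.154),green=(251,86,.130),red=(143,86,.150),r1=(380,228,.092),r2=(523,297,.092),r3=(310,380,.092),r4=(205,287,.092),la=(55,182,.076),lb=(338,190,.076),lc=(145,255,.076))
for k,(x,y,z) in T.items(): print("top",k,hit(t,205+x/5.4,115+y/5.4,z).round(4))
for k,(x,y,z) in S.items(): print("side",k,hit(s,205+x/5.5,165+y/5.5,z).round(4))
E
```

```text
top blue [ 0.5552 -0.2357  0.154 ]
top green [ 0.5212 -0.0493  0.13  ]
top yellow [ 0.6606 -0.1256  0.13  ]
top black [ 0.6922 -0.1935  0.13  ]
top white [ 0.6295 -0.0532  0.13  ]
top r1 [ 0.5755 -0.1764  0.092 ]
top r2 [ 0.5938 -0.2858  0.092 ]
top r3 [ 0.4515 -0.3116  0.092 ]
top r4 [ 0.4367 -0.2022  0.092 ]
top l1 [ 0.5589 -0.0931  0.076 ]
top l2 [ 0.4169 -0.1203  0.076 ]
side blue [ 0.5644 -0.2318  0.154 ]
side green [ 0.5274 -0.0548  0.13  ]
side red [ 0.4536 -0.0705  0.15  ]
side r1 [ 0.5583 -0.1885  0.092 ]
side r2 [ 0.6011 -0.2902  0.092 ]
side r3 [ 0.4621 -0.3254  0.092 ]
side r4 [ 0.4421 -0.215   0.092 ]
side la [ 0.4051 -0.0324  0.076 ]
side lb [ 0.5641 -0.1076  0.076 ]
side lc [ 0.4296 -0.1409  0.076 ]
```

carry_out(motion="0.047 -0.039 -0.002 0.03; 0.094 -0.078 -0.004 0.07; 0.141 -0.117 -0.006 0.10; 0.188 -0.156 -0.008 0.14; 0.235 -0.195 -0.01 0.17", fingers=0.72, squeeze=25)

```text
time_s: 0.82
tcp_pos: [0.3693, -0.3205, 0.2408]
ee_rot: [-3.141, -0.0, 0.18]
contact_force: [0.9, -0.6, 0.2]
finger_gap: 0.0614
```

carry_out(motion="0.037 -0.047 0 0; 0.074 -0.094 0 0; 0.111 -0.141 0 0; 0.148 -0.188 0 0; 0.185 -0.236 0 0")

```text
time_s: 1.45
tcp_pos: [0.5095, -0.0533, 0.2412]
ee_rot: [-3.141, -0.001, 0.18]
contact_force: [0.9, -0.6, 0.3]
finger_gap: 0.0617
```

```bash
python3 - <<'E'
from h import *
import cv2
w=cam("wrist");im=cams.grab_frame("wrist");t=cams.grab_frame("top")
cv2.imwrite("pics/w1.png",np.vstack([cv2.resize(im,(800,600))])[:,:,::-1])
cv2.imwrite("pics/t2.png",t[:,:,::-1])
print(r.read_state()["tcp_pos"],proj(w,(.524,-.052,.130)),proj(w,(.4536,-.065,.150)),proj(w,(.6606,-.1256,.13)))
hsv=cv2.cvtColor(im,cv2.COLOR_RGB2HSV)
for n,lo,hi,z in(("green",45,80,.13),("blue",100,125,.154),("yellow",22,32,.13),("red",0,4,.15)):
    m=cv2.inRange(hsv,(lo,130,60),(hi,255,255));c,_,st,ce=cv2.connectedComponentsWithStats(m)
    for i in range(1,c):
        if st[i,4]>300: print(n,st[i],ce[i].round(1),hit(w,*ce[i],z).round(4))
E
```

```text
[ 0.51021833 -0.05042053  0.2409208 ] [256.74764013 169.18328744] [256.91432292 255.80424064] [391.82824469   6.15140507]
green [ 230  137   46   47 1653] [252.8 160.2] [ 0.5311 -0.0473  0.13  ]
blue [ 464  142   48   52 2034] [490.3 168.4] [ 0.5631 -0.2262  0.154 ]
yellow [ 358    0   58   25 1044] [384.7   9.8] [ 0.6575 -0.1213  0.13  ]
red [ 234  228   46   47 1636] [256.6 251. ] [ 0.4582 -0.0639  0.15  ]
```

View pics/w1.png

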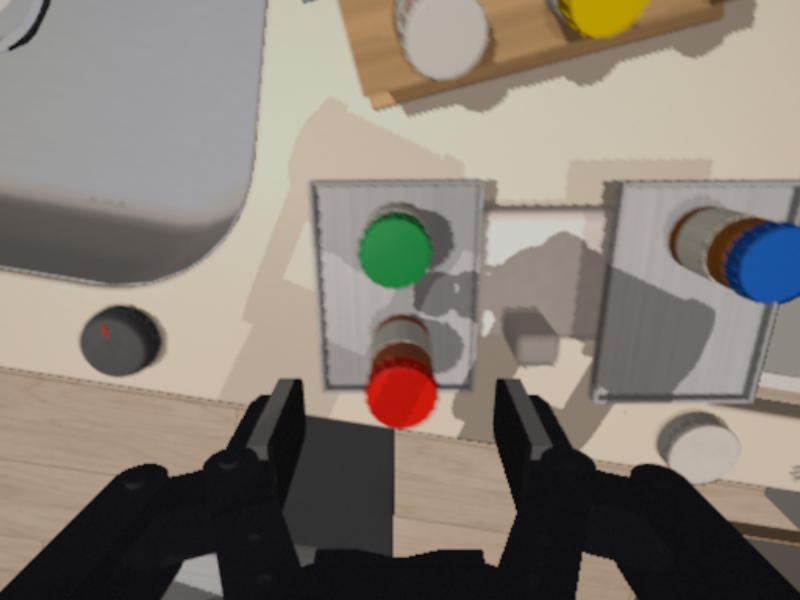

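carry_out(motion="0.019 0.001 0.02 0; 0.019 0.001 0.06 0; 0.019 0.001 0.105 0; 0.019 0.001 0.14 0; 0.019 0.001 0.149 0")

```text
time_s: 2.17
tcp_pos: [0.5268, -0.0474, 0.0889]
ee_rot: [-3.137, 0.005, 0.187]
contact_force: [0.6, -0.2, 0.0]
finger_gap: 0.0616
```

carry_out(motion="0 0 0 0; 0 0 0 0; 0 0 0 0; 0 0 0 0; 0 0 0 0", fingers=0.2, squeeze=25)

```text
time_s: 2.8
tcp_pos: [0.5274, -0.0475, 0.0896]
ee_rot: [-3.137, 0.003, 0.187]
contact_force: [0.4, 1.0, 0.5]
finger_gap: 0.0392
```

carry_out(motion="0 0 -0.03 0; 0 0 -0.08 0; 0 0.01 -0.11 0; -0.015 0.06 -0.12 0; -0.035 0.11 -0.12 0")

```text
time_s: 3.42
tcp_pos: [0.5145, -0.1636, 0.211]
ee_rot: [-3.139, 0.0, 0.189]
contact_force: [0.0, -0.1, -0.5]
finger_gap: 0.0396
```

carry_out(motion="-0.02 0.04 0 0; -0.04 0.075 0 0; -0.045 0.08 0 0; -0.045 0.08 0 0; -0.045 0.08 0 0")

```text
time_s: 4.05
tcp_pos: [0.4856, -0.2496, 0.2107]
ee_rot: [-3.138, 0.0, 0.19]
contact_force: [0.7, -0.6, -0.8]
finger_gap: 0.0391
```

```bash
python3 - <<'E'
from h import *
import cv2
w=cam("wrist");im=cams.grab_frame("wrist")
o=cv2.resize(im,(800,600))[:,:,::-1];cv2.imwrite("pics/w2.png",o)
print({k:np.round(r.read_state()[k],4) for k in("tcp_pos","ee_rot","finger_gap")})
hsv=cv2.cvtColor(im,cv2.COLOR_RGB2HSV)
for n,lo,hi,z in(("green",45,80,.21),("blue",100,125,.149),("yellow",22,32,.13),("red",0,4,.155)):
    m=cv2.inRange(hsv,(lo,130,60),(hi,255,255));c,_,st,ce=cv2.connectedComponentsWithStats(m)
    for i in range(1,c):
        if st[i,4]>300: print(n,st[i],ce[i].round(1),hit(w,*ce[i],z).round(4))
E
```

```text
{'tcp_pos': array([ 0.4857, -0.2496,  0.2108]), 'ee_rot': array([-3.1387e+00,  3.0000e-04,  1.9040e-01]), 'finger_gap': np.float64(0.0393)}
green [ 207  241   97   98 7523] [255.1 290.8] [ 0.4616 -0.2543  0.21  ]
blue [ 225   58   64   67 3150] [256.6  91.1] [ 0.563  -0.2356  0.149 ]
red [   0  175   30   55 1200] [ 11.6 202.8] [ 0.4594 -0.084   0.155 ]
```

View pics/w2.png

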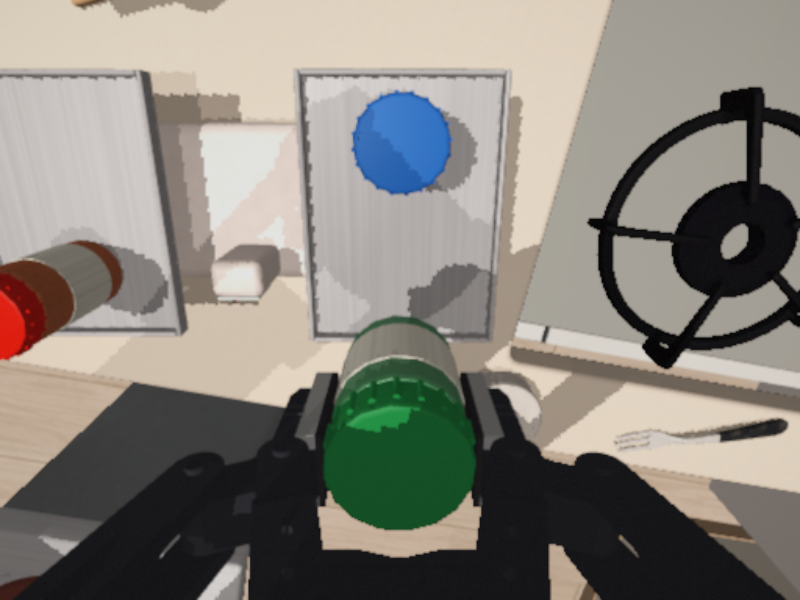

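```bash
python3 - <<'E'
from h import *
w=cam("wrist")
P=np.array([hit(w,x*.64,y*.64,.087) for x,y in((297,70),(510,70),(492,340),(313,340))]);c=P.mean(0);print(P.round(4),c)
xa=(P[0]+P[1]-P[2]-P[3])/2;a=np.arctan2(xa[1],xa[0]);print("len",np.linalg.norm(xa),"yaw",a)
g=hit(w,255.1,290.8,.251);b=hit(w,256.6,91.1,.149)
for n,p in(("green",g),("blue",b),("tcp",r.read_state()["tcp_pos"])):
    d=p-c;print(n,p.round(4),"in tray",round(d[0]*np.cos(a)+d[1]*np.sin(a),4),round(-d[0]*np.sin(a)+d[1]*np.cos(a),4))
E
```

```text
[[ 0.5856 -0.1782  0.087 ]
 [ 0.6057 -0.2829  0.087 ]
 [ 0.4609 -0.311   0.087 ]
 [ 0.4404 -0.2056  0.087 ]] [ 0.52315397 -0.24442212  0.087     ]
len 0.1476550297961923 yaw 0.18921707390648587
green [ 0.4922 -0.2486  0.251 ] in tray -0.0312 0.0017
blue [ 0.5631 -0.2355  0.149 ] in tray 0.0409 0.0012
tcp [ 0.4857 -0.2496  0.2108] in tray -0.0377 0.002
```

carry_out(motion="-0.002 0 0.04 0; -0.002 0 0.075 0; -0.002 0 0.095 0; -0.002 0 0.105 0; -0.002 0 0.110 0")

```text
time_s: 4.72
tcp_pos: [0.4842, -0.2497, 0.1012]
ee_rot: [-3.139, -0.0, 0.191]
contact_force: [0.5, -0.4, -1.4]
finger_gap: 0.0391
```

carry_out(motion="0 0 0.002 0; 0 0 0.002 0; 0 0 0.002 0; 0 0 0.002 0; 0 0 0.002 0")

```text
time_s: 5.35
tcp_pos: [0.4843, -0.2499, 0.0994]
ee_rot: [-3.14, -0.001, 0.191]
contact_force: [0.3, -0.6, -0.8]
finger_gap: 0.0396
```

carry_out(motion="0 0 0 0; 0 0 0 0; 0 0 0 0; 0 0 0 0; 0 0 0 0", fingers=0.68)

```text
time_s: 5.98
tcp_pos: [0.4843, -0.2498, 0.0994]
ee_rot: [-3.14, -0.001, 0.191]
contact_force: [-0.1, -0.1, 0.4]
finger_gap: 0.0581
```

carry_out(motion="0 0 -0.02 0; 0 0 -0.06 0; 0 0 -0.11 0; 0.02 -0.01 -0.14 -0.05; 0.07 -0.035 -0.14 -0.11")

```text
time_s: 6.6
tcp_pos: [0.5484, -0.2043, 0.2463]
ee_rot: [3.136, -0.008, 0.299]
contact_force: [0.7, -0.1, -0.8]
finger_gap: 0.0581
```

carry_out(motion="0.04 -0.02 0 -0.06; 0.07 -0.035 0 -0.12; 0.07 -0.035 0 -0.12; 0.07 -0.035 0 -0.12; 0.07 -0.035 0 -0.12")

```text
time_s: 7.22
tcp_pos: [0.6044, -0.151, 0.247]
ee_rot: [3.135, -0.007, 0.418]
contact_force: [0.6, 0.5, -0.6]
finger_gap: 0.0581
```

```bash
python3 - <<'E'
from h import *
import cv2
w=cam("wrist");im=cams.grab_frame("wrist")
cv2.imwrite("pics/w3.png",cv2.resize(im,(800,600))[:,:,::-1])
print({k:np.round(r.read_state()[k],4) for k in("tcp_pos","ee_rot","finger_gap")})
hsv=cv2.cvtColor(im,cv2.COLOR_RGB2HSV)
for n,lo,hi,z in(("green",45,80,.135),("blue",100,125,.143),("yellow",22,32,.13),("red",0,4,.161)):
    m=cv2.inRange(hsv,(lo,130,60),(hi,255,255));c,_,st,ce=cv2.connectedComponentsWithStats(m)
    for i in range(1,c):
        if st[i,4]>300: print(n,st[i],ce[i].round(1),hit(w,*ce[i],z).round(4))
E
```

```text
{'tcp_pos': array([ 0.6044, -0.151 ,  0.2469]), 'ee_rot': array([ 3.1347, -0.0069,  0.4176]), 'finger_gap': np.float64(0.0582)}
green [ 276  300   39   39 1192] [295. 319.] [ 0.4915 -0.2459  0.135 ]
blue [297 239  32  41 493] [306.7 257.9] [ 0.5629 -0.2215  0.143 ]
yellow [ 232   70   50   54 2139] [256.3  97. ] [ 0.6722 -0.1229  0.13  ]
red [ 76 279  52  27 800] [101.7 291. ] [ 0.4701 -0.0648  0.161 ]
```

View pics/w3.png

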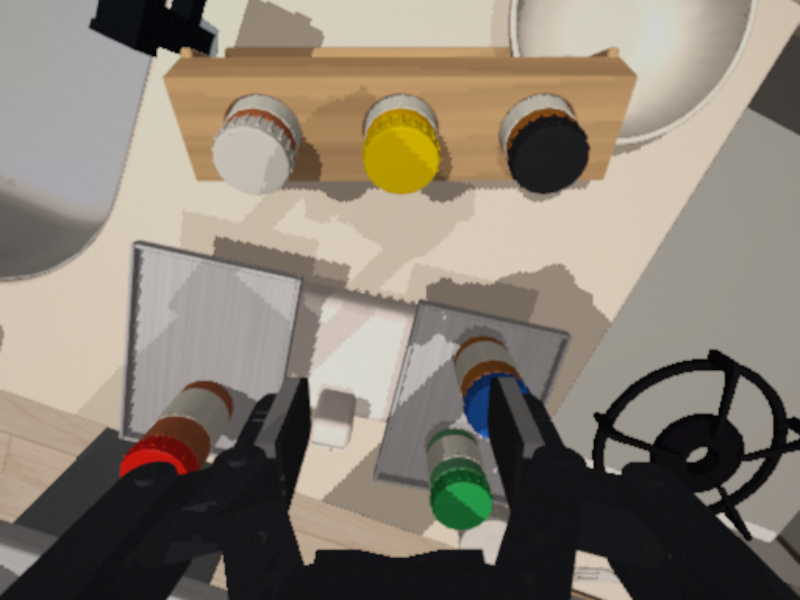

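carry_out(motion="0.05 0 0.02 0; 0.074 0 0.06 0; 0.074 0 0.1 0; 0.074 0 0.135 0; 0.074 0 0.148 0")

```text
time_s: 7.9
tcp_pos: [0.6713, -0.1217, 0.0963]
ee_rot: [3.138, -0.003, 0.417]
contact_force: [0.4, -0.2, -0.7]
finger_gap: 0.0581
```

carry_out(motion="0 0 0 0; 0 0 0 0; 0 0 0 0; 0 0 0 0; 0 0 0 0", fingers=0.2, squeeze=25)

```text
time_s: 8.52
tcp_pos: [0.6717, -0.1217, 0.097]
ee_rot: [3.137, -0.004, 0.417]
contact_force: [0.4, -0.4, 0.5]
finger_gap: 0.0395
```

carry_out(motion="-0.003 0 -0.006 0; -0.007 0 -0.014 0; -0.012 0 -0.024 0; -0.017 0 -0.036 0; -0.022 0 -0.07 0")

```text
time_s: 9.15
tcp_pos: [0.6494, -0.1302, 0.1657]
ee_rot: [3.14, -0.001, 0.416]
contact_force: [1.2, 0.4, 0.5]
finger_gap: 0.0397
```

carry_out(motion="-0.01 0 -0.03 0; -0.02 0 -0.05 0; -0.04 0 -0.05 0.05; -0.055 0 -0.05 0.1; -0.055 0 -0.05 0.1")

```text
time_s: 9.78
tcp_pos: [0.598, -0.1526, 0.2152]
ee_rot: [3.141, -0.0, 0.315]
contact_force: [0.6, 0.7, -0.2]
finger_gap: 0.0392
```

```bash
python3 - <<'E'
from h import *
import cv2
im=cams.grab_frame("wrist");s=cams.grab_frame("side")
print({k:np.round(r.read_state()[k],4) for k in("tcp_pos","ee_rot","finger_gap")})
a=cv2.resize(im,(512,384));b=cv2.resize(s[130:280,190:360],None,fx=1.7,fy=2.56*1.0) if 0 else cv2.resize(s[140:268,200:328],(384,384),interpolation=2)
cv2.imwrite("pics/w4.png",cv2.resize(np.hstack([a,b]),(800,343))[:,:,::-1])
E
```

```text
{'tcp_pos': array([ 0.5989, -0.1523,  0.2152]), 'ee_rot': array([ 3.141e+00, -6.000e-04,  3.166e-01]), 'finger_gap': np.float64(0.039)}
```

View pics/w4.png

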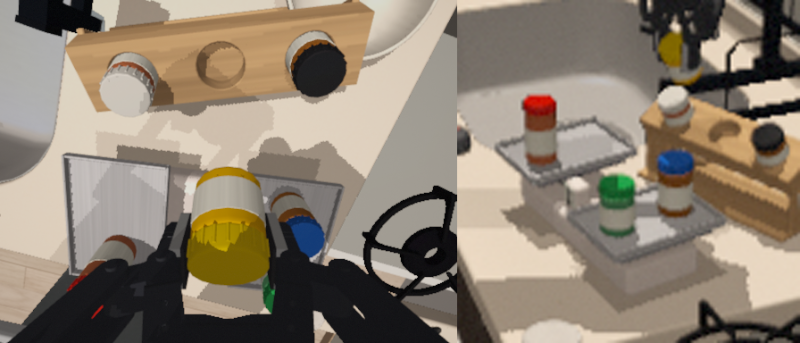

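carry_out(motion="-0.015 -0.03 0 0.03; -0.03 -0.07 0 0.07; -0.045 -0.1 0 0.1; -0.058 -0.122 0 0.13; -0.058 -0.122 0 0.13")

```text
time_s: 10.5
tcp_pos: [0.5054, -0.0533, 0.215]
ee_rot: [3.141, -0.001, 0.189]
contact_force: [0.6, -1.0, -0.3]
finger_gap: 0.0393
```

```bash
python3 - <<'E'
from h import *
import cv2
im=cams.grab_frame("wrist")
w=cam("wrist");s=r.read_state();print({k:np.round(s[k],4) for k in("tcp_pos","ee_rot")})
cv2.imwrite("pics/w5.png",cv2.resize(im,(800,600))[:,:,::-1])
R=Ro.from_euler("xyz",s["ee_rot"]).as_matrix()
for n,p in(("bottom ctr",[.0197,0,.014]),("top ctr",[-.0029,0,-.033]),("far bottom edge",[.0377,0,.0053])): print(n,(proj(w,s["tcp_pos"]+R@p)/.64).round())
E
```

```text
{'tcp_pos': array([ 0.506 , -0.054 ,  0.2151]), 'ee_rot': array([ 3.1407e+00, -1.2000e-03,  1.8840e-01])}
bottom ctr [398. 324.]
top ctr [398. 466.]
far bottom edge [398. 282.]
```

View pics/w5.png

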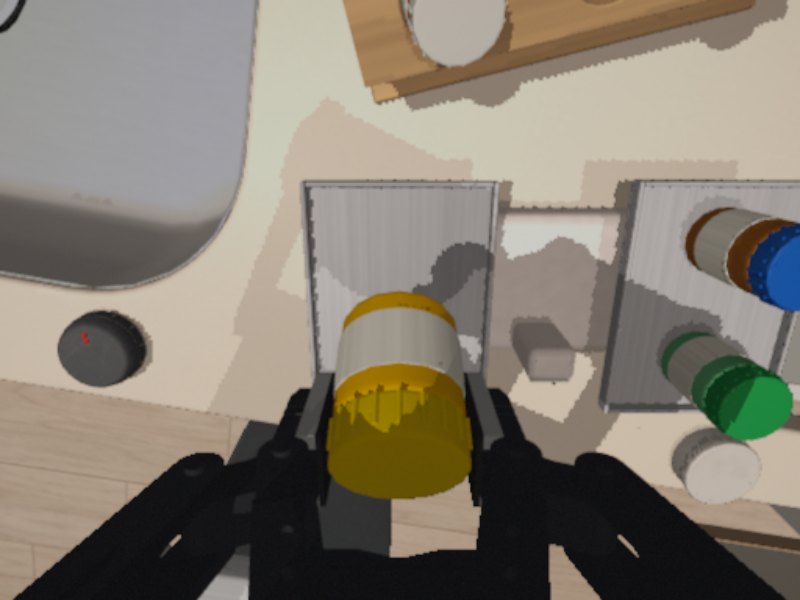

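```bash
python3 - <<'E'
from h import *
w=cam("wrist");a,b=[hit(w,x*.64,y*.64,.0873) for x,y in((303,183),(498,182))]
m=(a+b)/2;ax=np.array([np.cos(.188),np.sin(.188),0]);c=m-.075*ax;ay=np.array([-ax[1],ax[0],0])
d=r.read_state()["tcp_pos"]-c;print(a,b,c,np.linalg.norm(a-b),"tcp in tray",d@ax,d@ay)
E
```

```text
[0.55124629 0.00763949 0.0873    ] [ 0.57167709 -0.09687533  0.0873    ] [ 0.48778319 -0.05863501  0.0873    ] 0.10649302952680506 tcp in tray 0.01880728659007874 0.0011524563353945147
```

carry_out(motion="0 0 0.04 0; 0 0 0.075 0; 0 0 0.095 0; 0 0 0.104 0; 0 0 0.109 0")

```text
time_s: 11.18
tcp_pos: [0.5069, -0.0545, 0.1061]
ee_rot: [3.141, -0.002, 0.188]
contact_force: [0.9, 0.4, -0.2]
finger_gap: 0.0394
```

carry_out(motion="0 0 0.002 0; 0 0 0.004 0; 0 0 0.006 0; 0 0 0.007 0; 0 0 0.007 0")

```text
time_s: 11.8
tcp_pos: [0.5069, -0.0545, 0.0992]
ee_rot: [3.14, -0.002, 0.188]
contact_force: [0.6, -0.0, -0.8]
finger_gap: 0.0389
```

```bash
python3 - <<'E'
from h import *
import cv2
s=cams.grab_frame("side");print(r.read_state()["tcp_pos"],r.read_state()["contact_force"])
cv2.imwrite("pics/s6.png",cv2.resize(s[155:255,205:345],None,fx=5.5,fy=5.5,interpolation=2)[:,:,::-1])
E
```

```text
[ 0.50691487 -0.0544781   0.09923747] [-0.976505   -1.02053608 -0.02621218]
```

View pics/s6.png

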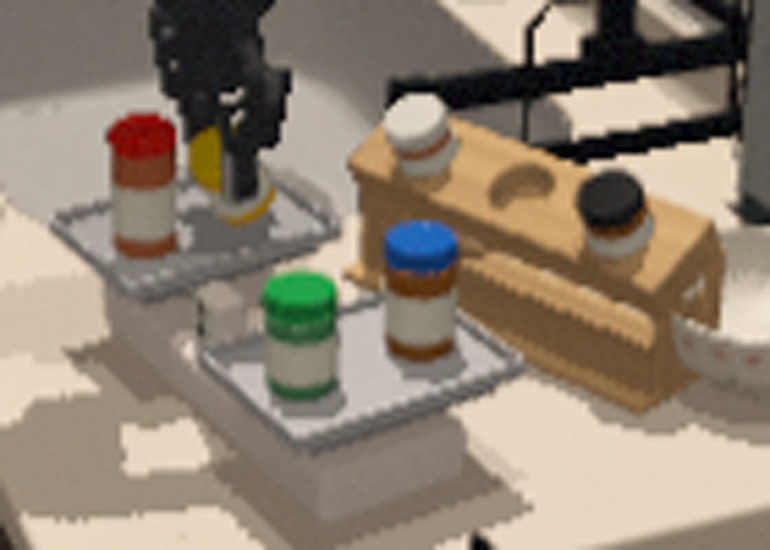

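carry_out(motion="0 0 0.001 0; 0 0 0.002 0; 0 0 0.003 0; 0 0 0.004 0; 0 0 0.004 0")

```text
time_s: 12.48
tcp_pos: [0.507, -0.0545, 0.0952]
ee_rot: [3.14, -0.002, 0.188]
contact_force: [0.6, -0.3, 0.9]
finger_gap: 0.0393
```

carry_out(motion="0 0 0 0; 0 0 0 0; 0 0 0 0; 0 0 0 0; 0 0 0 0", fingers=0.52, squeeze=20)

```text
time_s: 13.1
tcp_pos: [0.507, -0.0545, 0.0952]
ee_rot: [3.14, -0.002, 0.188]
contact_force: [0.6, 0.6, -0.8]
finger_gap: 0.0443
```

carry_out(motion="0 0 0 0; 0 0 0 0; 0 0 0 0; 0 0 0 0; 0 0 0 0", fingers=0.72)

```text
time_s: 13.72
tcp_pos: [0.5069, -0.0545, 0.0952]
ee_rot: [3.14, -0.002, 0.188]
contact_force: [0.4, -0.2, -0.2]
finger_gap: 0.0615
```

```bash
python3 - <<'E'
from h import *
import cv2
s=cams.grab_frame("side");w=cams.grab_frame("wrist");print(r.read_state()["tcp_pos"],r.read_state()["contact_force"])
a=cv2.resize(s[155:255,205:345],(448,320),interpolation=2);b=cv2.resize(w,(352,264))
o=np.zeros((320,800,3),np.uint8);o[:,:448]=a;o[:264,448:]=b
cv2.imwrite("pics/s7.png",o[:,:,::-1])
E
```

```text
[ 0.50696027 -0.0545068   0.0952002 ] [-0.75070347  0.39263721  0.48493572]
```

View pics/s7.png

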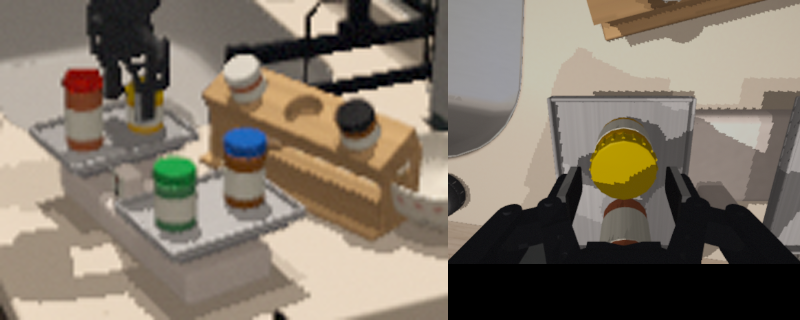

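carry_out(motion="0 0 -0.02 0; 0 0 -0.06 0; 0 0 -0.11 0; 0 0 -0.15 0; 0 0 -0.15 0")

```text
time_s: 14.45
tcp_pos: [0.5088, -0.0549, 0.25]
ee_rot: [3.137, -0.009, 0.188]
contact_force: [0.7, 1.4, 0.1]
finger_gap: 0.0616
```

carry_out(motion="-0.02 0.02 0 0; -0.04 0.06 0 0; -0.06 0.11 -0.02 0; -0.07 0.15 -0.03 0; -0.07 0.15 -0.03 0")

```text
time_s: 15.08
tcp_pos: [0.4672, -0.2174, 0.2794]
ee_rot: [3.137, -0.009, 0.184]
contact_force: [1.3, 0.4, -0.5]
finger_gap: 0.0614
```

```bash
python3 - <<'E'
from h import *
import cv2
KE=cam("wrist");s=cams.grab_frame("side");w=cams.grab_frame("wrist");print(r.read_state()["tcp_pos"])
a=cv2.resize(s[155:255,205:345],(448,320),interpolation=2);b=cv2.resize(w,(352,264))
a=cv2.resize(s[160:260,205:345],(798,570),interpolation=2)
cv2.imwrite("pics/s8.png",a[:,:,::-1])
hsv=cv2.cvtColor(s,cv2.COLOR_RGB2HSV);S=cam("side")
for n,lo,hi,z in(("green",45,80,.138),("blue",100,125,.146),("yellow",22,32,.128),("red",0,4,.158)):
    m=cv2.inRange(hsv,(lo,150,90),(hi,255,255));c,_,st,ce=cv2.connectedComponentsWithStats(m);i=1+st[1:,4].argmax();print(n,st[i],hit(S,*ce[i],z-.006).round(3))
E
```

```text
[ 0.46731034 -0.21490047  0.27849107]
green [254 205  12   8  67] [ 0.486 -0.246  0.132]
blue [275 195  13   9  93] [ 0.562 -0.233  0.14 ]
yellow [244 179  12  10  88] [ 0.523 -0.058  0.122]
red [225 177  12   7  74] [ 0.453 -0.068  0.152]
```

View pics/s8.png

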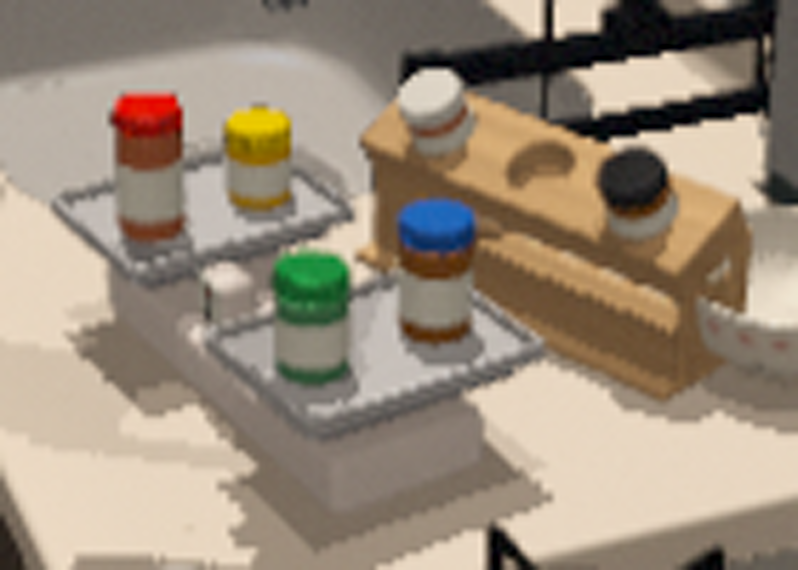

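```bash
python3 -c "
from workcell import order;print(order.sign_off())"
```

```text
the job is handed in; nothing more can be done
None
```

The job is handed in at about 15 s of the 61 s allowed: green and blue (80 + 100 g) stand on the right tray, red and yellow (140 + 40 g) on the left. I moved only two jars. Green went from the left tray to the slot next to blue. Yellow was drawn out of the rack along its axis, touched down on the left tray while still tilted, and rocked upright when released.

**Last checks:** The final side picture shows all four jars standing upright on the trays. The black and white jars are still in their pockets, and the gripper is clear of everything. The measured cap positions match the slots I aimed for to within about 1 cm.

**Not measured:** I did not measure whether the plates are level. From the stated masses at 3%, I expect less than 1 mm of travel, against the 2.5 mm allowed. I also did not look at the timer, tin, spoon and fork again at the end, but the arm never went near them. The only disagreement was that the side and top cameras' positions differed by up to about 1 cm from the wrist camera's, so I used the wrist camera for the fine placing.

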